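# Load a bare cell pack into the pack tester

### The job

Swing the red gate of the pack tester right back, clear of the lane, then slide the green cell pack along the blue board into the bay until it meets the sprung contact bar. Swing the gate closed behind the pack until it rests in its yellow catch and holds the pack pressed on the contacts, and only then throw the orange test switch fully over. The cells are bare: neither your push nor the closing gate may press the pack harder than about 15 N, so move it slowly and let the gate meet it slowly; keep it flat on the board, and leave the other things on the bench where they are.

Things in the scene. Friction and masses are not known exactly. Their poses are not given: they have to be found in the camera images.
- cradle: Pack tester, fixed: blue board 230 x 560 x 10 mm, reaching x -150 to +80, y -270 to +290 mm in its own axes from the origin (on the bench, middle of the lane's width); top at z 10. The lane runs along y, centred on x = 0; the pack goes towards +y into the bay. Black guide rail on the +x side, inner face x +49, 12 mm high, y -265 to +190. Board plain and free at x -150 to -49, y below +50.
- mouth (a point): Middle of the bay's mouth on the board's top, at cradle (0, +80, 10) mm, cradle axes. The bay, 98 mm wide between 12 mm high black walls (inner faces x -49 and +49), runs from here to y +190. The near wall (-x) has a flared lead-in from (-64, +53) to (-49, +80).
- catch (a point): Middle of the yellow catch post's top, 48 mm above the bench, at cradle (-76, +80) mm; the closed gate's tip rests against its -y side, over a 22 mm high sill (height above the bench).
- bay (a point): Point on the board's top at the middle of the contact bar's front face when the bar is at rest; cradle axes, at cradle (0, +185, 10) mm. The lane comes in from its -y side.
- contact (a joint): Sprung white contact bar with two brass strips, 80 mm wide, 18 mm high, at the bay's end; 0 = at rest, metres pushed in (towards cradle +y), at most 0.014, where it stops hard. Spring 200 N/m (1 N at 5 mm).
- gate (a joint): Red gate arm 144 mm long, 10 mm thick, on an upright hinge at the lane's +x side, 24 to 48 mm above the bench: passes over rail and walls. 0 = closed across the lane in its catch (hard stop; arm points to cradle -x from the hinge); opens through cradle -y (counter-clockwise from above), 1.57 = along the rail, 1.8 = fully open. Stiff (0.15 N m): stays where left. Starts ajar.
- gate_hinge (a point): The gate's hinge axis at the arm's underside, fixed at cradle (+68, +67, 24) mm.
- gate_knob (a point): Middle of the black upright knob on top of the gate arm, 14 mm diameter, 32 mm tall (48 to 80 mm above the bench), 115 mm from the hinge axis; this point is 64 mm above the bench.
- gate_pad (a point): Front of the black rubber pad at the middle of the gate arm, 68 mm from the hinge axis, standing 10 mm proud of the arm's bay side, 35 mm above the bench. With the gate closed it lies at cradle y +82: it presses a pack of 108 mm 5 mm into the contact bar.
- pack: Bare pack of five green cells in a black holder, a flat block 90 (its x) x 108 (its y) x 26 mm (z), about 0.4 kg; origin at the centre of its underside. Starts flat on the board, on the side of the lane nearer the robot and short of the gate, a little askew. Too wide to grasp either way; friction on the board about 0.6.
- switch (a joint): Test switch on top of the cream tester housing (120 x 78 mm, 65 mm high above the bench, cradle y +208 to +286): lever 70 mm long with an orange 26 mm ball, pivot at cradle (0, +247, 87) mm. 0 = off, ball leaning 29 degrees to cradle -x; 1.0 = on, leaning 29 degrees to +x. Stays where left; takes about 1 N at the ball. Starts off or nearly (0 to 0.15).
- switch_tip (a point): Centre of the switch's orange ball, about 148 mm above the bench when off.
- cellbox: Bystander: clear plastic cell box, 75 x 150 x 35 mm, origin at the centre of its underside.
- holder: Bystander: black cell holder with one green cell, 50 x 100 x 39 mm, origin at the centre of its underside.
- eggcup: Bystander: white ceramic cup, 56 mm across, 50 mm high, origin at the centre of its underside.
- driver: Bystander: screwdriver with orange handle, 170 mm long, lying on the bench, origin near its middle.

How it is judged:
By the outcome, as a careful person would: the job done as asked, in the order asked, and still so for the second after the job is handed in, with the robot touching nothing.
It also fails if it takes over 72 s, if anything falls off the work surface, if the arm or the gripper's body presses on something with over 40 N, if the wrist force passes 120 N, or if a joint passes its speed limit or range.

### The arm

A 7-joint arm with a two-finger parallel gripper is mounted at the origin on the work surface. World frame = base frame: x ahead of the robot, y to its left, z up, the work surface at z = 0. Lengths are in mm, angles in rad, forces in N, time in s.
With the tool pointing down it reaches from about 425 to 925 mm from the base axis. Payload 6.8 kg.
Tool frame: the origin (TCP) lies at the centre of the arm's flange, where the gripper is bolted on; the fingertips stand 173 mm ahead of it and the grasp point (between the pads) lies 155 mm ahead of it (arm.grasp_offset is the distance from the TCP to the grasp point, in mm); z points along the fingers, y is the line along which they close (so a half turn about z gives the same grasp; the last joint's range is limited). The gripper opens to 85 mm and grips with 20 to 120 N. Pads are 22 mm wide; open, the fingers measure 114 mm over their backs; the gripper's body (76 mm by 85 mm) begins 54 mm behind the grasp point. The pads swing forward as they close: fully open they stand 13 mm farther back than shut.
Start: joints at [-1.385, 0.477, 0.022, 1.555, -0.011, 1.109, -0.083], TCP at [195.472, 646.091, 404.708] pointing down, gripper open.
Joint ranges: [-2.96, 2.96], [-0.34, 2.1], [-1.41, 1.46], [0.24, 2.44], [-1.37, 4.51], [0.17, 1.92], [-2.96, 2.96]. Speed limits (rad/s): [2.39, 2.39, 3.14, 3.14, 3.14, 3.14, 3.14].

### API

Orientations are given as a rotation vector (axis times angle).
In Python, from rig import arm, kinematics, monitor, get_image, find_in, mark_of gives the robot as it stands. The module is installed in compiled form; this text tells all that it offers. Calls block until the motion is done:
- arm.move_to(position, orientation): joint-space move of the TCP to a pose.
- arm.servo_line(position, attitude=None, velocity=150, until_force=None): straight line of the TCP; attitude=None keeps the orientation; velocity is the mean speed in mm/s. With until_force (N) it stops when the force on the tool has changed by that much, and returns True; else False.
- arm.goto_joints(angles): joint-space move.
- arm.move_gripper(opening, newtons=None): finger opening in mm; newtons is the grip in N (None keeps the last); returns when the fingers have stopped.
- arm.pause(seconds).
- kinematics.ik(position, orientation): joint angles nearest the present ones, or None.
- monitor.read_state(): the state.
- get_image(name): name is "scene" or "top" or "wrist"; returns a dict with "img" (480x640x3 uint8, red, green, blue), "fx", "fy", "cx", "cy" (pixels), "R" (3x3) and "t" (3): a world point X has camera coordinates R X + t. Camera axes: x right, y down, z forward; pixel columns grow to the right and rows downward; lengths in mm; the calibration is good to about 2 mm. A picture is of the moment at which its call begins. There is no depth.
A pose or a line that the arm cannot do raises arm.Unreachable and nothing moves.
- arm.job_done(): hands the job in; it is judged then, once.
Trained networks look in a picture, given as the dict that the camera call returned (one of the last four; its "shot" number tells which), for a name from the list of things; names that differ only in an ending like _2 or _b are one class to them, and where a whole thing is asked for, a point or a joint stands for the part that bears it (a point fixed in the world has none). Each returns a list of dicts, best first, with "conf" (0 to 1); they miss things now and then, are a little off and sometimes report something else, mostly with a low value. They report only what shows in the picture. A call takes as long as a camera call.
- find_in(thing, picture): "extent" ([centre column, centre row, width, height] in pixels, round what is visible of it).
- mark_of(thing, picture): "position" ([column, row] in pixels: a listed point, or the origin of a listed thing).
The state is a dict: "clock": time; "q": joint angles; "dq": joint speeds; "joint_efforts": joint torques, N m; "position": TCP position; "tcp_rot": TCP orientation; "contact_force": force on the tool from outside, world axes, zero at the start; "ft_torque": the same for the moment, N m; "finger_gap": finger opening in mm; "grip_force": force on a finger pad.
Only numpy, scipy, OpenCV 4.12 (cv2) and the standard library are available. Lean on these libraries where they do the work, as an engineer would, in place of code of your own. Each camera call takes 0.05 s, during which the arm holds its last target. There are 200 camera calls.

## Working session

There is one attempt and no reset: what is moved stays moved. The work goes in short steps, each a Python script; the robot and the scene stay as the last script left them, time stands still between calls to the robot, and variables do not carry over. Pictures are saved under pics/ and viewed, at most 13 in all, crops included, and the job is handed in when it is done.

```bash
mkdir -p pics
cat > h.py <<'E'
import numpy as np, cv2
from rig import arm, kinematics, monitor, get_image, find_in, mark_of
def P(p): return p["fx"],p["fy"],p["cx"],p["cy"],np.array(p["R"]),np.array(p["t"])
def proj(p,X):
    fx,fy,cx,cy,R,t=P(p); c=R@np.array(X,float)+t; return np.array([fx*c[0]/c[2]+cx,fy*c[1]/c[2]+cy])
def ray(p,uv):
    fx,fy,cx,cy,R,t=P(p); d=R.T@np.array([(uv[0]-cx)/fx,(uv[1]-cy)/fy,1]); return -R.T@t,d
def onz(p,uv,z):
    o,d=ray(p,uv); return o+d*(z-o[2])/d[2]
def tri(obs):
    A=np.zeros((3,3));b=np.zeros(3)
    for p,uv in obs:
        o,d=ray(p,uv);d/=np.linalg.norm(d);M=np.eye(3)-np.outer(d,d);A+=M;b+=M@o
    return np.linalg.solve(A,b)
def save(p,n): cv2.imwrite('pics/'+n+'.png',p["img"][:,:,::-1])
E
python3 - <<'E'
from h import *
np.set_printoptions(precision=1,suppress=True)
s=get_image("scene");t=get_image("top")
save(s,"s0");save(t,"t0")
for n in "cradle mouth catch bay gate_hinge gate_knob gate_pad pack switch_tip cellbox holder eggcup driver".split():
    a=mark_of(n,s)[:1];b=mark_of(n,t)[:1]
    print(n,[(np.round(x[0]["position"]),round(x[0]["conf"],2)) for x in (a,b) if x], tri([(s,a[0]["position"]),(t,b[0]["position"])]) if a and b else '', onz(t,b[0]["position"],10) if b else '')
st=monitor.read_state();print(st["clock"],st["tcp_rot"],st["contact_force"])
E
```

```text
cradle [(array([365., 277.]), 0.82), (array([263., 258.]), 0.84)] [574.3  34.1   6.4] [571.9  37.   10. ]
mouth [(array([398., 292.]), 0.87), (array([252., 254.]), 0.48)] [569.7  88.7  -8.6] [579.9  64.1  10. ]
catch [(array([417., 258.]), 0.73), (array([227., 295.]), 0.56)] [483.2 113.   48. ] [483.9 119.6  10. ]
bay [(array([440., 312.]), 0.95), (array([185., 263.]), 0.87)] [558.7 221.2   3.5] [558. 220.  10.]
gate_hinge [(array([380., 303.]), 0.81), (array([233., 232.]), 0.95)] [632.7 109.   17.2] [633.4 110.4  10. ]
gate_knob [(array([366., 251.]), 0.97), (array([269., 260.]), 0.71)] [559.7  18.1  69.9] [565.3  22.7  10. ]
gate_pad [(array([380., 274.]), 0.91), (array([250., 254.]), 0.73)] [574.7  66.5  38.7] [579.2  67.2  10. ]
pack [(array([328., 240.]), 0.87), (array([434., 263.]), 0.71)] [ 511.7 -274.1  -41. ] [ 559.8 -367.7   10. ]
switch_tip [(array([488., 269.]), 0.66), (array([139., 267.]), 0.57)] [535.8 286.6 156.3] [548.6 328.5  10. ]
cellbox [(array([418., 360.]), 0.85), (array([180., 203.]), 0.56)] [701.7 242.4   2. ] [702.1 236.8  10. ]
holder [(array([349., 321.]), 0.9), (array([244., 203.]), 0.55)] [705.9  81.8   5.8] [703.4  83.9  10. ]
eggcup [(array([274., 280.]), 0.71), (array([339., 200.]), 0.7)] [ 711.5 -143.5   -4.5] [ 709.9 -144.4   10. ]
driver [(array([255., 209.]), 0.56), (array([433., 266.]), 0.63)] [ 552.1 -364.9    9.3] [ 552.9 -365.9   10. ]
1.4 [0.5 3.1 0. ] [-0.3 -0.1  0.2]
```

View pics/s0.png

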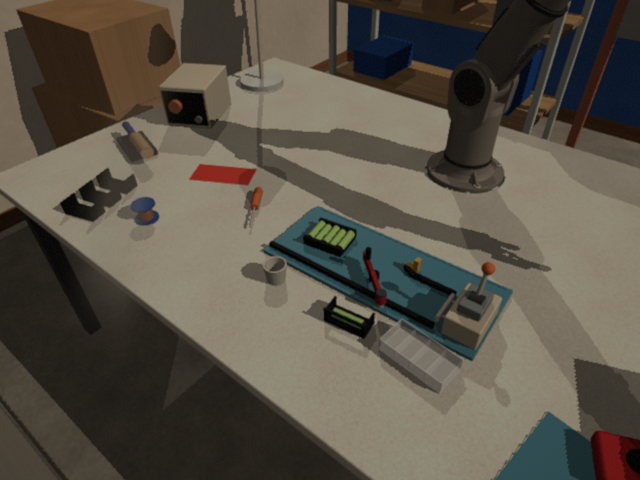

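View pics/t0.png

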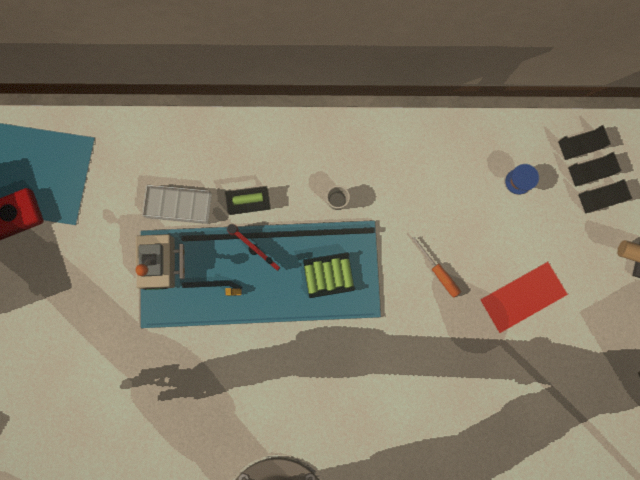

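The pictures show the board running along world y. In the top view the pack is at about (330,277), the gate is ajar from (233,231) to (278,268), the catch is at (233,292) and the switch ball at (141,270). The network confused the pack with the driver in the top view. Next I'll look with the wrist camera and fit the cradle pose.

```bash
cat > m.py <<'E'
from h import *
from scipy.optimize import least_squares
L=dict(cradle=(0,0,0),mouth=(0,80,10),catch=(-76,80,48),bay=(0,185,10),gate_hinge=(68,67,24))
def c2w(c,X):
    a=c[2];x,y=X[0],X[1]
    return np.array([c[0]+x*np.cos(a)-y*np.sin(a),c[1]+x*np.sin(a)+y*np.cos(a),X[2]])
def fit(obs,x0):
    f=lambda c:np.concatenate([(proj(p,c2w(c,X))-uv)*p_w for p,X,uv,p_w in obs])
    r=least_squares(f,x0,loss="soft_l1",x_scale=[1,1,.01]);return r.x,f(r.x).reshape(-1,2)
def boardcorners(p,c):
    hsv=cv2.cvtColor(p["img"],cv2.COLOR_RGB2HSV)
    m=cv2.inRange(hsv,(85,80,30),(110,255,255))
    n,l,s,_=cv2.connectedComponentsWithStats(cv2.morphologyEx(m,cv2.MORPH_CLOSE,np.ones((9,9))))
    u=proj(p,c2w(c,(-100,0,10))).astype(int);k=l[u[1],u[0]]
    if not k: return None
    h=cv2.convexHull(np.argwhere(l==k)[:,::-1].astype(np.int32))
    q=cv2.approxPolyDP(h,8,True).reshape(-1,2);return q
E
python3 - <<'E'
from m import *
np.set_printoptions(precision=2,suppress=True)
c=[572,37,.05]
s=get_image("scene");t=get_image("top")
obs=[]
for n,p in (("s",s),("t",t)):
    for k in L:
        a=mark_of(k,p)
        if a: obs.append((p,L[k],np.array(a[0]["position"]),1.0))
    q=boardcorners(p,c);print(n,q.tolist())
    for X in ((-150,-270,10),(80,-270,10),(80,290,10),(-150,290,10)):
        u=proj(p,c2w(c,X));i=np.argmin(np.linalg.norm(q-u,axis=1))
        if np.linalg.norm(q[i]-u)<12: obs.append((p,X,q[i].astype(float),1.5))
c,r=fit(obs,c);print(c)
for o,e in zip(obs,r): print(o[1],e)
arm.move_to([540,30,430],[0,np.pi,0])
w=get_image("wrist");save(w,"w1")
arm.servo_line([540,-110,430],velocity=200)
w2=get_image("wrist");save(w2,"w2")
for k in list(L)+["pack","gate_knob","gate_pad","switch_tip"]:
    for p in (w,w2):
        a=mark_of(k,p)
        if a: print(k,p["shot"],np.array(a[0]["position"]),a[0]["conf"],proj(p,c2w(c,L[k])) if k in L else onz(p,a[0]["position"],10))
print(c2w(c,(0,0,0)),monitor.read_state()["clock"])
import pickle;pickle.dump((c,s,t,w,w2),open("d.pkl","wb"))
cv2.imwrite("pics/w12.png",cv2.resize(np.hstack([w["img"],w2["img"]])[:,:,::-1],(800,300)))
E
```

```text
s [[511, 292], [471, 359], [264, 250], [319, 207]]
t [[379, 315], [142, 327], [142, 232], [373, 222]]
[570.03  39.7    0.04]
(0, 0, 0) [0.9  1.31]
(0, 80, 10) [-0.8  -2.94]
(-76, 80, 48) [-1.43  1.55]
(0, 185, 10) [-1.14  2.08]
(68, 67, 24) [ 0.4  -1.37]
(-150, -270, 10) [-2.47 -2.68]
(80, -270, 10) [-2.42 -0.7 ]
(80, 290, 10) [1.44 1.85]
(-150, 290, 10) [ 2.99 -0.96]
(0, 0, 0) [-0.32  2.91]
(0, 80, 10) [1.39 0.25]
(-76, 80, 48) [ 1.12 -0.96]
(0, 185, 10) [-1.36  1.63]
(68, 67, 24) [ 0.72 -0.05]
(-150, -270, 10) [0.29 4.18]
(80, -270, 10) [ 1.4  -1.81]
(80, 290, 10) [-4.45 -3.92]
(-150, 290, 10) [-5.2   0.47]
cradle 5 [328.9 231.3] 0.66 [330.45 233.82]
cradle 6 [451.3 232.7] 0.83 [453.21 234.07]
mouth 5 [404.9 234.2] 0.68 [402.78 233.37]
mouth 6 [533.1 232.1] 0.73 [528.75 233.61]
catch 5 [354.  251.7] 0.32 [412.87 165.31]
catch 6 [560.7 163.6] 0.66 [559.67 165.56]
bay 5 [496.6 230.2] 0.74 [497.99 229.92]
bay 6 [629.  229.1] 0.73 [624.31 230.13]
gate_hinge 5 [389.1 296.9] 0.69 [392.5  295.63]
gate_hinge 6 [514.8 292.1] 0.55 [516.97 295.88]
pack 5 [187.2 195. ] 0.81 [ 524.86 -115.13   10.  ]
pack 6 [316.5 198.9] 0.68 [ 528.77 -115.38   10.  ]
gate_knob 5 [496.  335.8] 0.34 [693.24 239.35  10.  ]
gate_knob 6 [458.7 239.3] 0.65 [573.53  42.72  10.  ]
gate_pad 5 [357.2 252. ] 0.88 [588.52  69.73  10.  ]
gate_pad 6 [488.9 249.4] 0.78 [585.17  77.78  10.  ]
[570.03  39.7    0.  ] 6.3583
```

View pics/w12.png

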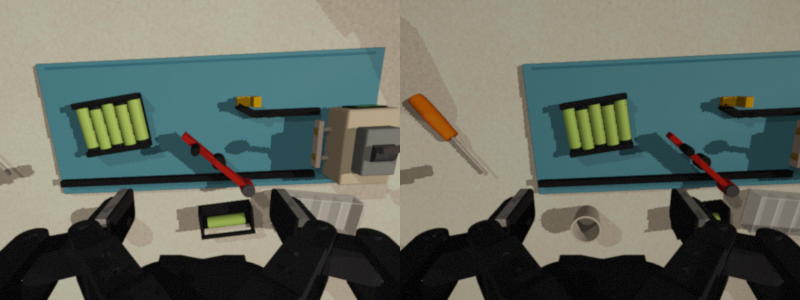

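The wrist pictures (shown at half size) have the pack at about (112,126) and (597,126), the gate from (250,188) to (185,135), and the knob at about (220,157) in the left one. I'll refine the cradle and pack poses with board edges and pack contours.

Run:
```python
from m import *
import pickle
np.set_printoptions(precision=2,suppress=True)
c,s,t,w,w2=pickle.load(open("d.pkl","rb"))
def mask(p):
    hsv=cv2.cvtColor(p["img"],cv2.COLOR_RGB2HSV);return cv2.inRange(hsv,(85,80,30),(110,255,255))
# edge points: sample along board edges, find blue->notblue transition along outward normal
edges=[((-150,-270),(-150,290),(-1,0)),((-150,-270),(80,-270),(0,-1)),((80,-270),(80,290),(1,0)),((-150,290),(-60,290),(0,1))]
def transitions(p,c):
    hsv=mask(p).astype(float);out=[]
    for a,b,n in edges:
        for f in np.linspace(.05,.95,25):
            q=np.array(a)+f*(np.array(b)-np.array(a));d=np.arange(-14,14.1,.5)
            pts=np.array([proj(p,c2w(c,(*(q+k*np.array(n)),10))) for k in d])
            if pts.min()<2 or pts[:,0].max()>637 or pts[:,1].max()>477: continue
            v=cv2.remap(hsv,pts[:,:1].astype(np.float32),pts[:,1:].astype(np.float32),cv2.INTER_LINEAR).ravel()>127
            if v[:6].all() and not v[-6:].any():
                k=np.where(v)[0].max(); out.append((p,q,np.array(n),d[k]+.25,pts[k]))
    return out
marks=[]
for p in (w,w2):
    for k in L:
        for a in mark_of(k,p)[:1]:
            if a["conf"]>.5: marks.append((p,L[k],np.array(a["position"])))
for p in (s,t):
  pass
for it in range(4):
    E=[]
    for p in (w,w2,t): E+=transitions(p,c)
    # residual: offset between ray hit and edge, in mm (cradle normal)
    H=[(onz(p,u,10)[:2],q,n) for p,q,n,d,u in E]
    def f(x):
        R=np.array([[np.cos(x[2]),-np.sin(x[2])],[np.sin(x[2]),np.cos(x[2])]])
        e=[((R.T@(h-x[:2]))-q)@n for h,q,n in H]
        m=[(R.T@(onz(p,uv,X[2])[:2]-x[:2])-np.array(X[:2]))*.7 for p,X,uv in marks]
        return np.concatenate([e,np.ravel(m)])
    r=least_squares(f,c,loss="soft_l1",x_scale=[1,1,.01]);c=r.x
print("cradle",c,len(E))
e=f(c)[:len(E)]
for nm,p in (("w",w),("w2",w2),("t",t)):
    for n in ((-1,0),(0,-1),(1,0),(0,1)):
        z=[x for x,o in zip(e,E) if o[0] is p and tuple(o[2])==n]
        if z: print(nm,n,len(z),np.median(z))
print("marks",f(c)[len(E):].reshape(-1,2))
# pack: green + dark blob
for nm,p in (("w",w),("w2",w2),("t",t)):
    hsv=cv2.cvtColor(p["img"],cv2.COLOR_RGB2HSV)
    g=cv2.inRange(hsv,(30,80,60),(60,255,255))
    g=cv2.morphologyEx(g,cv2.MORPH_CLOSE,np.ones((7,7)))
    n,l,st,ce=cv2.connectedComponentsWithStats(g);k=1+np.argmax(st[1:,4])
    yx=np.argwhere(l==k)[:,::-1].astype(np.float32)
    P3=np.array([onz(p,u,32)[:2] for u in yx]).astype(np.float32)
    (ctr,sz,an)=cv2.minAreaRect(P3);print(nm,"cells",ctr,sz,an, "centroid",P3.mean(0))
# knob
for p,q in ((w,w2),):
    for nm in ("gate_knob","gate_pad"):
        for pp in (s,t,w,w2):
            print(nm,[(np.round(a["position"]),round(a["conf"],2)) for a in mark_of(nm,pp)[:2]])
pickle.dump(c,open("c.pkl","wb"))
crop=w["img"][130:340,90:430][:,:,::-1];cv2.imwrite("pics/crop.png",cv2.resize(crop,None,fx=2.2,fy=2.2))
```

```text
cradle [569.07  38.7    0.05] 235
w (-1, 0) 25 -0.575552909380292
w (0, -1) 23 -0.5124358882865749
w (1, 0) 20 -2.4764626794131956
w (0, 1) 25 -1.550698237084191
w2 (-1, 0) 20 -0.49520072563271356
w2 (0, -1) 23 -0.9580799486216733
w2 (1, 0) 21 -2.4906424765452186
t (-1, 0) 25 -3.4432078321927975
t (0, -1) 22 -1.5007880964672609
t (1, 0) 10 -1.4906425778645698
t (0, 1) 21 -3.5309476027281903
marks [[-1.42 -0.48]
 [ 1.82  2.32]
 [ 1.76 -0.38]
 [ 1.98 -2.32]
 [-0.5  -0.9 ]
 [ 0.02  3.91]
 [-0.17  1.55]
 [ 0.92  4.14]
 [-2.27 -1.66]]
w cells (528.15966796875, -113.39772033691406) (72.81857299804688, 106.74652862548828) 9.504654884338379 centroid [ 526.7  -113.31]
w2 cells (528.6271362304688, -115.65060424804688) (72.3574447631836, 104.08568572998047) 9.57717514038086 centroid [ 527.17 -115.6 ]
t cells (530.0599975585938, -116.25529479980469) (72.55912017822266, 105.7677993774414) 9.489574432373047 centroid [ 529.13 -116.2 ]
gate_knob [(array([364., 250.]), 0.77)]
gate_knob [(array([269., 262.]), 0.81)]
gate_knob [(array([496., 336.]), 0.34)]
gate_knob [(array([459., 239.]), 0.65)]
gate_pad [(array([378., 272.]), 0.8), (array([349., 320.]), 0.21)]
gate_pad [(array([250., 254.]), 0.86), (array([247., 200.]), 0.61)]
gate_pad [(array([357., 252.]), 0.88)]
gate_pad [(array([489., 249.]), 0.78), (array([ 94., 219.]), 0.38)]
```

View pics/crop.png

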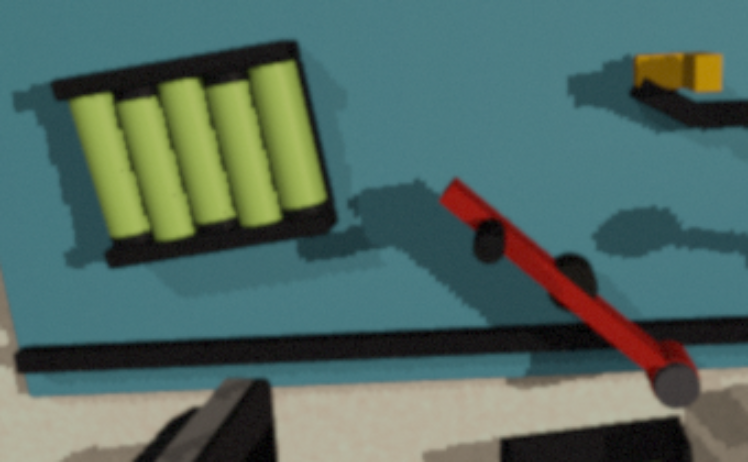

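Crop: the knob is at about (490,240), the pad at (575,280), the hinge cap at (676,383), and the pack is askew by about 9.5°. Next I'll open the gate by its knob.

```bash
cat >> m.py <<'E'
from scipy.spatial.transform import Rotation as Ro
C=np.array([568.3,38.3,0.0])  # yaw filled below
import pickle
try: C[2]=pickle.load(open("c.pkl","rb"))[2]
except Exception: pass
def rot(a): # tool down, closing line at cradle y rotated by a (cradle)
    a=a+C[2]
    return (Ro.from_euler("z",a)*Ro.from_rotvec([0,np.pi,0])).as_rotvec()
HX=np.array([68,67.])
def knob(th,r=115): return HX+r*np.array([-np.cos(th),-np.sin(th)])
def W(x,y,z): return c2w(C,(x,y,z))
def S():
    s=monitor.read_state();return round(s["clock"],2),np.round(s["contact_force"],1),np.round(s["position"],1)
E
python3 - <<'E'
from m import *
np.set_printoptions(precision=2,suppress=True)
_,s,t,w,w2=pickle.load(open("d.pkl","rb"))
K=tri([(s,(365,250.5)),(t,(269,261)),(w,(312.7,239)),(w2,(459,239))])
d=K[:2]-W(*HX,0)[:2];a=C[2];dc=np.array([d[0]*np.cos(a)+d[1]*np.sin(a),-d[0]*np.sin(a)+d[1]*np.cos(a)])
th=np.arctan2(-dc[1],-dc[0]);print(C,K,np.hypot(*dc),th)
kx,ky=HX+dc
for r in (th,1.68): print(kinematics.ik(W(*knob(r),227),rot(r)))
arm.move_to(W(kx,ky,300),rot(th))
print(arm.servo_line(W(kx,ky,227),velocity=80,until_force=8))
arm.move_gripper(0,20)
print(S(),monitor.read_state()["finger_gap"])
if monitor.read_state()["finger_gap"]>8:
    for q in np.linspace(th,1.68,7)[1:]:
        arm.servo_line(W(*knob(q),227),rot(q),velocity=60)
    print(S())
    arm.move_gripper(45)
    arm.servo_line(W(*knob(1.68),310),velocity=200)
t=get_image("top");save(t,"t1");s=get_image("scene")
print([ (a["position"],a["conf"]) for a in mark_of("gate_knob",t)[:2]],proj(t,W(*knob(1.68),64)),S())
cv2.imwrite("pics/t1c.png",cv2.resize(t["img"][180:350,120:400][:,:,::-1],None,fx=2.8,fy=2.8))
E
```

```text
[568.3   38.3    0.05] [558.27  18.76  70.7 ] 116.7689713285811 0.8285758643401582
[-0.38  0.54  0.3   1.99 -0.25  0.65  2.53]
[ 0.19  0.67 -0.39  1.72  0.33  0.81  2.95]
False
(9.73, array([-0.3, -0.2,  1.8]), array([558.3,  18.8, 227.1])) 13.185835684149014
(12.28, array([ 2. , -7.4,  1.8]), array([651.7,  -7.3, 227.2]))
[([434.5, 262.5], 0.35)] [280.19 220.84] (13.41, array([-1. ,  0.1, -0.3]), array([650.3,  -5.3, 308.4]))
```

View pics/t1c.png

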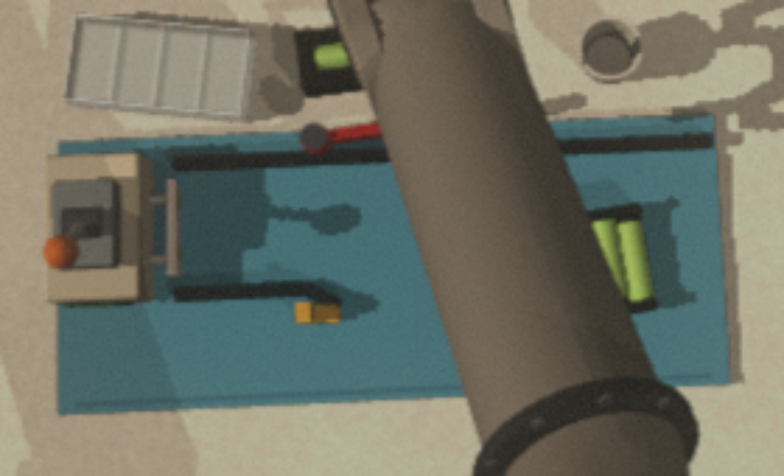

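The gate is now back along the rail: hinge at (315,137) in the crop, with the red arm running right, clear of the lane. Next I'll push the pack sideways into line with the lane.

```bash
cat >> m.py <<'E'
def w2c(X):
    d=np.array(X[:2])-C[:2];a=C[2];return np.array([d[0]*np.cos(a)+d[1]*np.sin(a),-d[0]*np.sin(a)+d[1]*np.cos(a)])
def packpose(p):
    hsv=cv2.cvtColor(p["img"],cv2.COLOR_RGB2HSV)
    g=cv2.morphologyEx(cv2.inRange(hsv,(30,80,60),(60,255,255)),cv2.MORPH_CLOSE,np.ones((7,7)))
    n,l,st,ce=cv2.connectedComponentsWithStats(g);k=1+np.argmax(st[1:,4])
    P3=np.array([w2c(onz(p,u,32)) for u in np.argwhere(l==k)[:,::-1]]).astype(np.float32)
    return cv2.minAreaRect(P3)
E
python3 - <<'E'
from m import *
np.set_printoptions(precision=2,suppress=True)
px,py=w2c((528.2,-114.5));print("pack",px,py)
arm.move_to(W(-122,py,290),rot(0))
arm.move_gripper(60)
print(arm.servo_line(W(-122,py,187),velocity=120,until_force=6),S())
print(arm.servo_line(W(-100,py,187),velocity=40,until_force=6),S())
print(arm.servo_line(W(-55,py,187),velocity=30,until_force=6),S())
arm.servo_line(W(-75,py,187),velocity=100)
arm.servo_line(W(-75,py,420),velocity=300)
w=get_image("wrist");save(w,"w3");print(packpose(w),S())
E
```

```text
pack -47.17138613032213 -150.76707309802111
False (15.88, array([-0.5,  0.1, -0.1]), array([ 453.8, -118. ,  187.5]))
False (16.58, array([ 0.8, -0.1, -0.6]), array([ 475.7, -117. ,  187. ]))
False (18.23, array([-1.8,  0.7, -1.5]), array([ 520.3, -114.9,  187. ]))
((1.4410514831542969, -156.4727783203125), (71.41273498535156, 104.0763168334961), 0.05553828924894333) (19.56, array([-0.5,  0.2, -0.1]), array([ 499.9, -115.7,  418.2]))
```

View pics/w3.png

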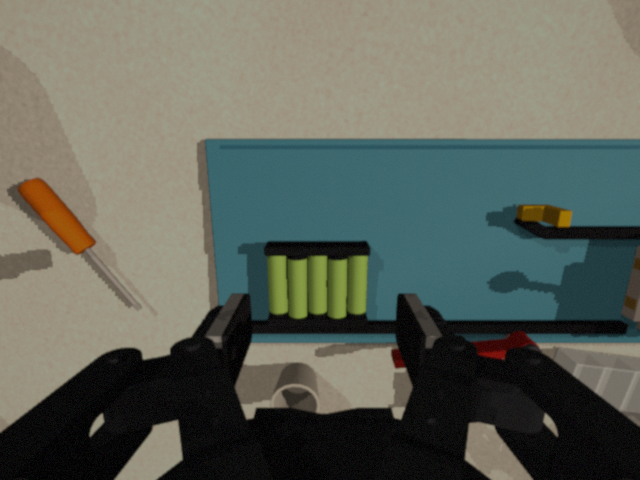

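The pack is now square to the lane, with its cells at columns 268–368 beside the rail and its centre at cradle x≈+1.4. Next I'll push it along to just short of the mouth, check, and carry on into the bay.

Run:
```python
from m import *
np.set_printoptions(precision=2,suppress=True)
w=get_image("wrist")
for u in ((300,321),(560,322),(620,238)): print("rail/wall",w2c(onz(w,u,22)))
a=-np.pi/2;x=1.0
arm.servo_line(W(x,-240,400),rot(a),velocity=200)
arm.move_gripper(50)
print(arm.servo_line(W(x,-240,187),velocity=150,until_force=6),S())
print(arm.servo_line(W(x,-75,187),velocity=40,until_force=8),S())
w=get_image("wrist");save(w,"w4");t=get_image("top")
print(packpose(w),packpose(t),S())
```

```text
rail/wall [  44.87 -175.78]
rail/wall [ 45.8  114.04]
rail/wall [-50.87 159.81]
False (23.16, array([ 0. , -0.4,  0.1]), array([ 580.9, -201.6,  187.9]))
False (27.43, array([ 0.9, -1.6, -1.4]), array([572.8, -36.6, 187. ]))
((-0.09732818603515625, -12.443557739257812), (96.15886688232422, 72.90498352050781), 89.9803237915039) ((2.4151763916015625, 21.646631240844727), (39.66218185424805, 72.41968536376953), 88.15889739990234) (27.53, array([ 0.5, -0.7, -0.7]), array([572.8, -36.6, 187. ]))
```

View pics/w4.png

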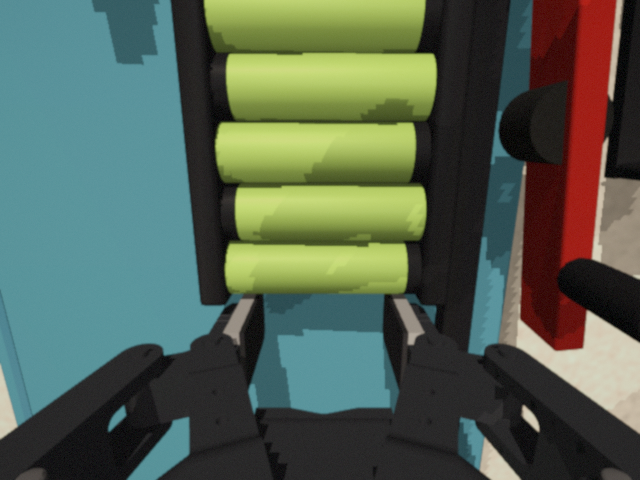

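The pack's rear is square on both fingers, clear of the gate, and its right side (col ~447) runs close along the rail. The lane centre is probably about 2.5 mm to −x of my frame, which is still inside the clearance. I'll carry on gently under a force guard.

Run:
```python
from m import *
np.set_printoptions(precision=2,suppress=True)
x=0.5
print(arm.servo_line(W(x,45,187),velocity=35,until_force=6),S())
print(arm.servo_line(W(x,64,187),velocity=15,until_force=5),S())
w=get_image("wrist");t=get_image("top");s=get_image("scene")
print(packpose(w),S())
a=cv2.resize(t["img"][215:335,120:280],(400,300));b=cv2.resize(s["img"][220:340,360:520],(400,300))
cv2.imwrite("pics/b5.png",np.vstack([np.hstack([a,b]),np.hstack([cv2.resize(w["img"],(400,300)),b*0])])[:,:,::-1])
```

```text
False (31.11, array([ 0.5, -2. , -0.6]), array([566.7,  83.2, 187. ]))
False (32.52, array([-0.7, -0.7, -0.2]), array([565.8, 102.3, 187. ]))
((-0.5794258117675781, 126.70570373535156), (96.1825180053711, 72.98063659667969), 89.93612670898438) (32.67, array([ 0.6, -0.5, -1. ]), array([565.8, 102.3, 187. ]))
```

View pics/b5.png

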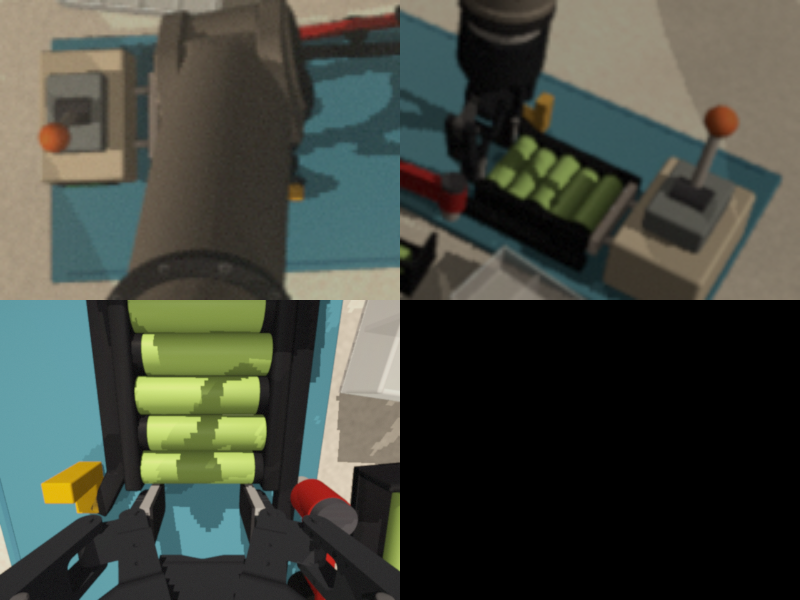

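The pack is in the bay between the walls, and the scene view shows its front almost at the white bar (about (612,215)). I'll push it the last 3 mm, back off and check.

Run:
```python
from m import *
np.set_printoptions(precision=2,suppress=True)
x=0.5
print(arm.servo_line(W(x,67,187),velocity=10,until_force=5),S())
arm.servo_line(W(x,40,187),velocity=80)
arm.servo_line(W(x,20,380),velocity=250)
w=get_image("wrist");t=get_image("top");s=get_image("scene")
print(packpose(w),S(),[(a["position"],a["conf"],w2c(onz(w,a["position"],64))) for a in mark_of("gate_knob",w)[:2]],proj(w,W(*knob(1.68),64)))
print(proj(w,W(0,185,28)),proj(w,W(0,190,28)),[ (k,w2c(onz(w,a["position"],L[k][2])),a["conf"]) for k in L for a in mark_of(k,w)[:1]])
save(w,"w6")
```

```text
False (33.12, array([ 0.6, -1.6, -0.7]), array([565.7, 105.5, 187. ]))
((-0.6413764953613281, 132.07406616210938), (71.86210632324219, 103.44252014160156), 0.041007716208696365) (34.68, array([0.2, 0.1, 0.8]), array([567.4,  58.6, 378.2])) [([418.3, 311.8], 0.97, array([ 80.33, -50.54]))] [418.81 308.37]
[325.69  15.98] [325.71   8.7 ] [('cradle', array([ 1.01, -2.17]), 0.63), ('mouth', array([ 0.33, 79.49]), 0.79), ('catch', array([-76.21,  78.92]), 0.65), ('bay', array([  0.43, 185.21]), 0.87), ('gate_hinge', array([68.66, 68.89]), 0.76)]
```

View pics/w6.png

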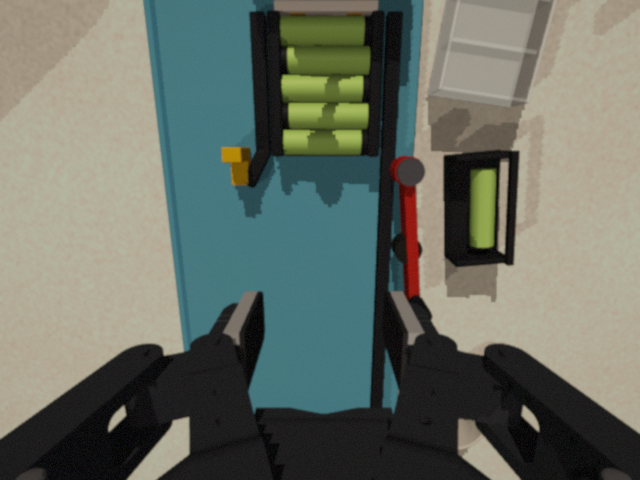

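Gate back at right, pack seated with its front at the bar (row ~12), and frame and network marks agree within about 1 mm. Next: regrasp the knob at (418,312) and close the gate slowly.

Run:
```python
from m import *
np.set_printoptions(precision=2,suppress=True)
g=lambda q:rot(q-np.pi)
th=1.68
arm.move_gripper(60)
arm.move_to(W(*knob(th),300),g(th))
print(arm.servo_line(W(*knob(th),227),velocity=100,until_force=8),S())
arm.move_gripper(0,20)
print(S(),monitor.read_state()["finger_gap"])
for q in np.linspace(th,0.2,8)[1:]:
    arm.servo_line(W(*knob(q),227),g(q),velocity=60)
print(S())
for q in (0.15,0.1,0.05,0.02,0,-0.02,-0.035):
    h=arm.servo_line(W(*knob(q),227),g(q),velocity=12,until_force=4)
    print(q,h,S())
    if h: break
w=get_image("wrist");t=get_image("top");s=get_image("scene")
a=cv2.resize(t["img"][215:335,120:280],(400,300));b=cv2.resize(s["img"][220:340,360:520],(400,300))
cv2.imwrite("pics/b7.png",np.vstack([np.hstack([a,b]),np.hstack([cv2.resize(w["img"],(400,300)),b*0])])[:,:,::-1])
```

```text
False (36.73, array([-0.3,  0.5, -1.3]), array([651.3,  -5.2, 227.6]))
(37.2, array([-0.8,  0.6,  3.7]), array([651.1,  -5.2, 227.5])) 13.173620938433034
(41.11, array([0.6, 0.9, 5.2]), array([522.3,  80.9, 227.3]))
0.15 False (41.73, array([1.4, 0.3, 5.6]), array([521.1,  86.2, 227.3]))
0.1 False (42.36, array([2.4, 0.9, 5.9]), array([520. ,  92. , 227.3]))
0.05 False (42.98, array([ 4.3, -1. ,  5.1]), array([519.4,  97.5, 227.3]))
0.02 False (43.42, array([ 5.9, -0.9,  4. ]), array([519.1, 100.8, 227.3]))
0 False (43.76, array([ 4.6, -1.1,  5.2]), array([519. , 103. , 227.3]))
-0.02 True (43.97, array([-0.4, -0.8,  3.9]), array([519. , 103.3, 227.4]))
```

View pics/b7.png

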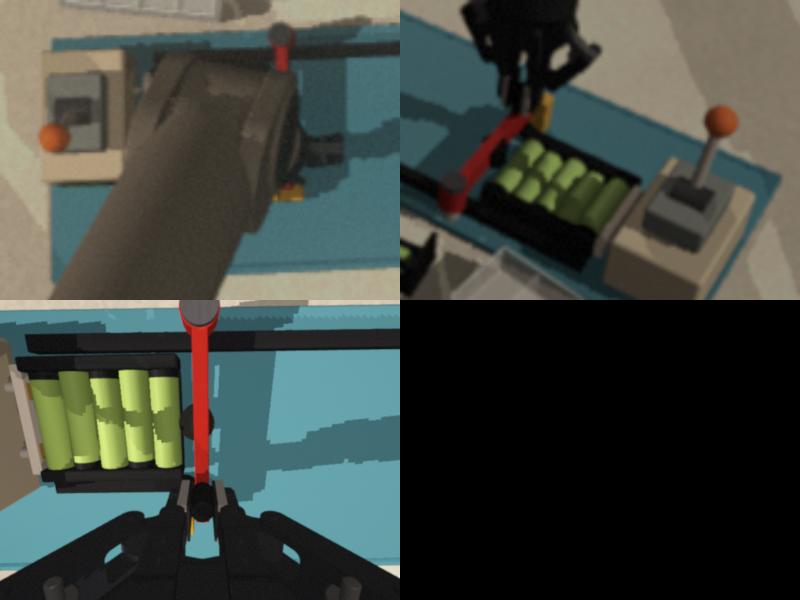

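The gate lies across the bay with its tip at the catch and the pad on the pack. The last force trigger was sideways relief rather than the stop, so I'll press a little further until the stop is felt.

Run:
```python
from m import *
np.set_printoptions(precision=2,suppress=True)
g=lambda q:rot(q-np.pi)
for q in (-0.01,-0.02,-0.03,-0.04,-0.05):
    h=arm.servo_line(W(*knob(q),227),g(0),velocity=8,until_force=5)
    st=S();print(q,h,st)
    if st[1][1]<-6: break
arm.move_gripper(40)
arm.servo_line(W(*knob(0),330),velocity=250)
print(S())
arm.servo_line(W(-120,40,420),rot(-np.pi/2),velocity=300)
w=get_image("wrist");t=get_image("top");s=get_image("scene");print(S())
for p in (s,t,w):print([(np.round(a["position"]),round(a["conf"],2),w2c(onz(p,a["position"],148))) for a in mark_of("switch_tip",p)[:1]],packpose(p),
  [(a["position"],proj(p,W(*knob(0),64))) for a in mark_of("gate_knob",p)[:1]])
u=[(p,mark_of("switch_tip",p)) for p in (s,t)];u=[(p,a[0]["position"]) for p,a in u if a]
X=tri(u);print("ball",X,w2c(X))
a=cv2.resize(t["img"][215:335,120:280],(400,300));b=cv2.resize(s["img"][220:340,360:520],(400,300))
cv2.imwrite("pics/b8.png",np.vstack([np.hstack([a,b]),np.hstack([cv2.resize(w["img"],(400,300)),b*0])])[:,:,::-1])
```

```text
-0.01 True (44.4, array([-0.4,  0.3,  4.1]), array([519. , 103.1, 227.4]))
-0.02 True (44.65, array([-1. , -0.4,  3.8]), array([519. , 103.2, 227.4]))
-0.03 True (44.94, array([-0., -0.,  4.]), array([519. , 103.4, 227.4]))
-0.04 True (45.26, array([-1.3, -0.2,  3.7]), array([518.9, 103.5, 227.4]))
-0.05 True (45.61, array([ 0.3, -1.4,  4.6]), array([518.9, 103.6, 227.4]))
(46.54, array([-0.5,  0.3, -0.6]), array([518.1, 103.2, 330.4]))
(48.42, array([ 0.4, -0.6,  1.3]), array([446.6,  72.7, 419.8]))
[(array([487., 273.]), 0.74, array([-19.79, 250.44]))] ((-3.2643356323242188, 135.60470581054688), (71.26091766357422, 97.88504028320312), 1.2987375259399414) [([403.3, 261.0], array([406.94, 258.99]))]
[(array([142., 268.]), 0.64, array([-22.42, 245.79]))] ((3.413625717163086, 134.08004760742188), (69.00916290283203, 104.97359466552734), 1.592738389968872) [([334.9, 198.6], array([231.74, 278.58]))]
[] ((1.2480735778808594, 136.28390502929688), (101.53466796875, 72.46212768554688), 89.99552154541016) [([407.5, 191.6], array([405.75, 191.43]))]
ball [534.13 285.3  144.48] [-22.64 248.32]
```

View pics/b8.png

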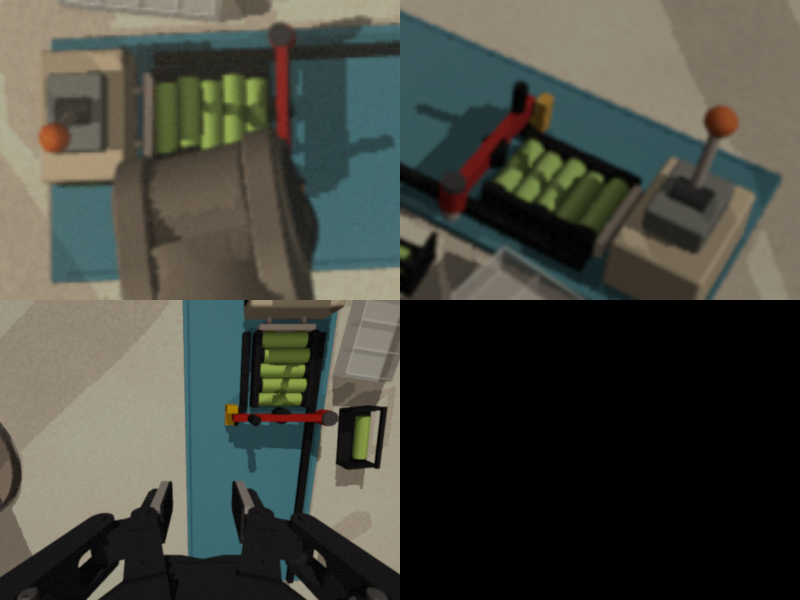

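The gate is closed against its catch (wrist view (232,417)), with the pad on the pack and the pack on the bar. Now the switch: its ball is at about cradle (−25,248) and z≈147.

Run:
```python
from m import *
np.set_printoptions(precision=2,suppress=True)
r=rot(-np.pi);z=309
arm.move_to(W(-85,247,400),r)
arm.move_gripper(0,20)
print(arm.servo_line(W(-85,247,z),velocity=150,until_force=8),S())
print(arm.servo_line(W(-20,247,z),velocity=50,until_force=8),S())
print(arm.servo_line(W(18,247,z),velocity=20,until_force=7),S())
arm.servo_line(W(-30,247,z),velocity=100)
arm.servo_line(W(-140,220,430),velocity=250)
t=get_image("top");s=get_image("scene");print(S())
u=[(p,mark_of("switch_tip",p)[0]["position"]) for p in (s,t) if mark_of("switch_tip",p)]
print(u and [x[1] for x in u]);X=tri(u) if len(u)>1 else None;print(X,X is not None and w2c(X))
print([proj(p,W(34,247,148)) for p in (s,t)])
a=cv2.resize(t["img"][215:335,120:280],(400,300));b=cv2.resize(s["img"][220:340,360:520],(400,300))
cv2.imwrite("pics/b9.png",np.hstack([a,b])[:,:,::-1])
```

```text
False (51.62, array([ 0.4,  1.1, -0.2]), array([472.3, 281.2, 309.6]))
False (53.07, array([-1. ,  0.1,  0.1]), array([536.7, 284.1, 309. ]))
True (54.5, array([-0.2, -0.1, -0.1]), array([567.9, 285.5, 308.1]))
(55.98, array([0.1, 0.2, 0.8]), array([418.7, 251.6, 429. ]))
[[469.7, 291.0], [144.0, 236.1]]
[603.   281.99 147.43] [ 46.01 241.81]
[array([474.7 , 288.19]), array([141.36, 241.79])]
```

View pics/b9.png

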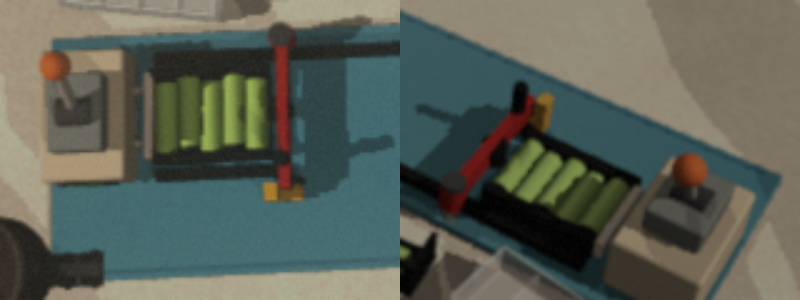

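The switch was pushed to its stop: the ball is at (142,241) in the full top view, against a predicted (141,242). The gate is in its catch and the pack is against the bar, so I'm handing in.

```bash
python3 -c "
from rig import arm
print(arm.job_done())"
```

```text
the job is handed in; nothing more can be done
None
```

I handed the job in at about 56 s: the gate was swung back, the pack slid to the contact bar, the gate closed in its catch on the pack, and only then the switch thrown to its stop. The last pictures show everything in place; the hand-in gave no verdict.

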